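Take the bayonet filter cartridge out of the bench photometer

ROBOT

A 6-joint arm with a two-finger parallel gripper is mounted at the origin on the work surface. World frame = base frame: x ahead of the robot, y to its left, z up, the work surface at z = 0. Lengths are in m, angles in rad, forces in N, time in s.
With the tool pointing down it reaches from about 0.35 to 0.975 m from the base axis. Payload 4.9 kg.
Tool frame: the origin (TCP) lies midway between the tips of the shut fingers; the grasp point (between the pads) lies manip.grip_depth behind it (manip.grip_depth is the distance from the TCP to the grasp point, in m); z points along the fingers, x is the direction in which the jaws open and shut, and the axes are right-handed (so a half turn about z gives the same grasp; the last joint's range is limited). The gripper opens to 85 mm and grips with 20 to 120 N. Pads are 22 mm wide; open, the fingers measure 114 mm over their backs; the gripper's body (76 mm by 85 mm) begins 54 mm behind the grasp point. The pads swing forward as they close: fully open they stand 13 mm farther back than shut.
Start: joints at [1.124, 0.053, 1.613, -0, 1.476, -0.119], TCP at [0.201, 0.592, 0.231] pointing down, gripper open.
Joint ranges: [-3.01, 3.01], [-1.01, 2.22], [0.06, 2.58], [-1.02, 4.17], [0.09, 2.62], [-3.14, 3.14]. Speed limits (rad/s): [2.57, 2.57, 3.14, 3.14, 3.14, 3.14].

INTERFACE

Orientations are given as a unit quaternion [w, x, y, z].
In Python, from plant import state, grab_frame, ticket, manip gives the robot as it stands.
- The arm moves only by the tool carry_out, never from a script. Its argument "moves" is a list that holds one entry, the list of rows, each a list of 7 numbers: the turn, a rotation vector about the tool's x, y, z each as a share of 5 degrees, from -1 to 1, then the shift along the tool's x, y, z each as a share of 0.04 m, from -1 to 1, then the gripper command: -1 is shut, 1 is fully open, values between are in proportion. A call has 1 to 8 rows; each row shifts and turns the commanded pose from where the row before left it, along the tool's axes as they then stand; what a row does not reach is not made up. A row lasts 1/12 s, in which the tool goes at most 41.7 mm and 7.16 degrees, less where a joint would pass 70% of its speed; a pose out of reach is approached as far as the arm can. A call with a number of a shift or a turn outside -1 to 1 is refused whole. A call with a gripper value outside its range is refused whole. The fingers move at their own pace and stop on an object; the grip force is fixed at half the most. Time passes only in rows, so rows that do not move let the fingers close. It gives the time, the measured TCP pose, the force and the opening at its end, in the units of the state.
- state(): the state, without advancing time (a new reading comes with each control period).
- grab_frame(name): name is "scene" or "top" or "wrist"; returns a dict with "frame" (384x512x3 uint8, red, green, blue), "z_map" (384x512 float32, m along the optical axis (not along the pixel's ray), 0 where there is no reading), "K" (3x3 intrinsics, pixels), "world_from_camera" (4x4, takes a point from camera to world coordinates); the wrist camera has in their place "hand_eye" (4x4, takes a point from camera to tool coordinates, whose origin is the TCP and whose axes are the tool frame's). Camera axes: x right, y down, z forward; pixel columns grow to the right and rows downward; lengths in m; the calibration is good to about 2 mm. The wrist camera is an equidistant fisheye: a pixel r from the principal point sees the ray r / f radians off the axis. A picture is of the moment at which its call begins: read the wrist's pose just before it.
- ticket.job_done(): hands the job in, once; it reports no verdict.
The state is a dict: "time": time; "joint_pos": joint angles; "joint_vel": joint speeds; "joint_efforts": joint torques, N m; "tool_pos": TCP position; "tool_rot": TCP orientation; "contact_force": force on the tool from outside, world axes, zero at the start; "ft_torque": the same for the moment, N m; "gripper_width": opening from 0.0 (shut) to 1.0 (fully open).
Only numpy, scipy, OpenCV 4.12 (cv2) and the standard library are available. Lean on these libraries where they do the work, as an engineer would, in place of code of your own. Each camera call takes 0.05 s, during which the arm holds its last target.

TASK

Press the photometer's black release button right down (it stays down), then push the filter cartridge down against its spring to the solid stop, let it come back up about 2.5 mm so that its lugs face their slots, twist it a quarter turn anticlockwise (seen from above) and lift it off. Set it down gently, upright, inside the white tray and let go. Do not force the mount or the button, and leave the tube rack, bottle and beaker where they are.

Things in the scene. Friction and masses are not known exactly. Their poses are not given: they have to be found in the camera images.
- photometer: White bench instrument, 165 (x) by 145 (y) mm, fixed; origin at the centre of its underside, z up. Deck 50 mm above the origin. The bayonet mount's axis is the origin's z axis. 25 N between cartridge and instrument damages the mount; so does pressing the instrument or its button with 25 N of the gripper.
- mount_center (a point): Point on the mount's axis level with the claws' undersides, 72 mm above the instrument's underside. A spring pushes the cartridge up: 4 N at rest, 0.3 N more per mm pushed down, up to 8.5 N; then, 5.2 to 14.2 mm below rest, a solid stop. On the stop the lugs are too low to turn: raise it 2.4 mm (1.6 to 3.2) from the stop to bring the lugs level with the slots.
- claw (a point): Middle of the top of the +x one of two equal aluminium claws at local +x and -x, 21.5 to 36.5 mm from the axis, 26 mm wide, 8 mm thick. Its anticlockwise end is closed but for a slot 5.6 mm high for the lug, its upper edge 2 to 11 mm below the claw's underside (differs each run, not measured). Clockwise is blocked. Anticlockwise, lugs are clear from 50 degrees on; fixed stops at about 100.
- cartridge: Filter cartridge, 58 mm tall, 0.13 to 0.25 kg, origin at the centre of its underside. Black body 38 mm across (0 to 20 mm up); two steel lugs along local +x and -x (56 mm tip to tip, 15 wide, 4 thick, at the bottom); grey grip bar 34 mm along x, 16 mm along y, 20 to 58 mm up. Starts locked, its x along the instrument's x, underside 68 mm above the instrument's; side play 2 mm.
- release_top (a point): Centre of the top face of the round black release button (23 mm across) on the instrument's deck, 54 mm along x and 38 mm along y from the mount axis, 72 mm above the instrument's underside when up. It moves with the button. Push straight down. A steel pin that sinks with it blocks the cartridge's turn until it is down.
- release (a joint): Travel of the release button in m: 0 up (starts at 0 to 0.0015), 0.0125 fully down on its hard stop; it counts as pressed beyond 0.0115. It moves against about 3.5 N of friction and stays where it is left. 25 N damages it.
- tray: White fixed tray lined with black rubber, 150 (x) by 115 (y) mm outside, walls 4 mm thick and 16 mm high, inner floor 4 mm above its origin, which is at the centre of its underside. It stands left or right of the instrument. A knock of 60 N from the cartridge counts as rough.
- tube_rack: White rack, 130 by 60 mm, 76 mm tall with eight capped tubes, loose, on the other side of the instrument from the tray; origin at the centre of its underside. Bystander.
- bottle: Brown bottle, 60 mm across, 120 mm tall, loose; origin at the centre of its underside. Bystander.
- beaker: Glass beaker, 68 mm across, 85 mm tall, loose; origin at the centre of its underside. Bystander.
Mind the look-alikes: they are no part of the job. What is shaped like the cartridge but orange or turquoise is not meant.

How it is judged:
On the way, in this order (a step that is already met when the one before it is completed fails the run):
1. the release button is pressed right down (11.5 of its 12.5 mm) while the cartridge is still locked in the mount (value of joint release above 0.0115 m and angle between the x axis of cartridge and the x axis of photometer, either way round below 0.3 rad and z of cartridge in the frame of photometer below 0.071 m), for 0.1 s.
2. the cartridge is turned by more than 60 degrees while still down in the mount (angle between the x axis of cartridge and the x axis of photometer, either way round above 1.05 rad and z of cartridge in the frame of photometer below 0.072 m and horizontal distance between cartridge and photometer below 0.006 m), for 0.1 s.
3. the cartridge is lifted off, more than 20 mm clear of the claws, over the mount or beyond (z of cartridge in the frame of photometer above 0.1 m), for 0.1 s.
At the end, for the whole second after the job is handed in: The cartridge stands upright (within 0.1 rad) and at rest on the tray's floor (its underside less than 7 mm above the tray's underside, its axis within 60 mm by 45 mm of the tray's centre), let go of; the release button is still down (beyond 11.5 mm) (x of cartridge in the frame of tray between -0.06 and 0.06 m and y of cartridge in the frame of tray between -0.045 and 0.045 m and z of cartridge in the frame of tray below 0.007 m and angle between cartridge's own z axis and vertical below 0.1 rad and linear speed of cartridge below 0.02 m/s and angular speed of cartridge below 0.2 rad/s and contact force between cartridge and the fingers below 0.1 N and value of joint release above 0.0115 m); the robot touches nothing.
It fails at once if the cartridge and the photometer's mount press on each other with more than 25 N (contact force between cartridge and photometer above 25 N).
It fails at once if the gripper or arm presses on the photometer or its button with more than 25 N (contact force between photometer and the fingers above 25 N or contact force between photometer and the arm above 25 N).
It fails at once if the cartridge is knocked or dropped on the tray (more than 60 N) (contact force between cartridge and tray above 60 N).
It fails at once if the tube rack, bottle or beaker is moved by more than 20 mm or tipped (distance of any of tube_rack, bottle, beaker from where it was at the start of the episode above 0.02 m or angle between any of tube_rack, bottle, beaker's own z axis and vertical above 0.25 rad).
It also fails if it takes over 61 s, if anything falls off the work surface, if the arm or the gripper's body presses on something with over 40 N, if the wrist force passes 120 N, or if a joint passes its speed limit or range.

## Working session

There is one attempt and no reset: what is moved stays moved. The work goes in short steps, Python scripts to look and compute and a tool call to move; the robot and the scene stay as the last step left them, time stands still between calls to the robot, and variables do not carry over. Pictures are saved under pics/ and viewed, and the job is handed in when it is done.

Besides the shell and the picture viewer there is one more tool, called as name([rows], argument=value, ...), one row to a line, values as JSON. carry_out: Moves the arm, as the interface text tells. Shift numbers are shares of 0.04 m and turn numbers shares of 5 degrees, none past 1 either way. Its arguments: {"type":"object","properties":{"moves":{"type":"array"}},"required":["moves"]}

```bash
ls; mkdir -p pics
python3 - <<'E'
from plant import state, grab_frame, ticket, manip
import cv2,numpy as np
s=state(); print(s); print(manip, [ (a,getattr(manip,a)) for a in dir(manip) if a[0]!='_'])
for n in ("scene","top","wrist"):
    f=grab_frame(n); cv2.imwrite(f"pics/{n}0.png",f["frame"][...,::-1]); np.savez(f"pics/{n}0.npz",**{k:v for k,v in f.items()})
    print(n,f["K"],f.get("world_from_camera",f.get("hand_eye")))
E
```

```text
pics
{'time': 0.0, 'joint_pos': array([ 1.12398292e+00,  5.33567157e-02,  1.61428930e+00, -1.42564864e-05,
        1.47600440e+00, -1.19036780e-01]), 'joint_vel': array([ 1.58934016e-04, -5.10240067e-04,  1.14717153e-03,  5.22702732e-04,
       -1.35058286e-05,  5.33422812e-04]), 'joint_efforts': array([-1.53764693e-03, -3.93680012e+01, -3.70174456e+01, -2.48967217e-04,
        6.92815811e-03, -1.54498984e-06]), 'tool_pos': array([0.20096593, 0.59115116, 0.23006592]), 'tool_rot': array([ 5.01720945e-04,  8.12999427e-01,  5.82263577e-01, -8.98286615e-04]), 'contact_force': array([-0.08628337, -0.40788759,  0.27179452]), 'ft_torque': array([-0.05132395,  0.05869452, -0.00552767]), 'gripper_width': 0.9966468082999822}
<Robot object at 0x7f0a6d9fba10> [('IKError', <class 'plant.IKError'>), ('grip_depth', 0.0187)]
scene [[361.02728934   0.         249.8547411 ]
 [  0.         361.02728934 194.92552316]
 [  0.           0.           1.        ]] [[-0.23609945  0.54536723 -0.80425843  1.2169956 ]
 [ 0.971693    0.12538846 -0.20022597  0.15937434]
 [-0.00835196 -0.82876554 -0.55953367  0.54162338]
 [ 0.          0.          0.          1.        ]]
top [[378.79203784   0.         257.69831767]
 [  0.         378.79203784 194.74358661]
 [  0.           0.           1.        ]] [[-0.09793594 -0.97505907  0.19916916  0.38849499]
 [-0.99519122  0.09560658 -0.02130312  0.0157867 ]
 [ 0.00172992 -0.20029774 -0.97973355  0.96551298]
 [ 0.          0.          0.          1.        ]]
wrist [[297.31863964   0.         253.71144873]
 [  0.         297.31863964 193.50506814]
 [  0.           0.           1.        ]] [[ 9.99999667e-01  2.60763637e-04 -7.73936720e-04  2.88784174e-04]
 [-3.72167076e-05  9.61221301e-01  2.75778189e-01 -6.99990656e-02]
 [ 8.15837384e-04 -2.75778068e-01  9.61220990e-01 -1.42822161e-01]
 [ 0.00000000e+00  0.00000000e+00  0.00000000e+00  1.00000000e+00]]
```

View pics/scene0.png

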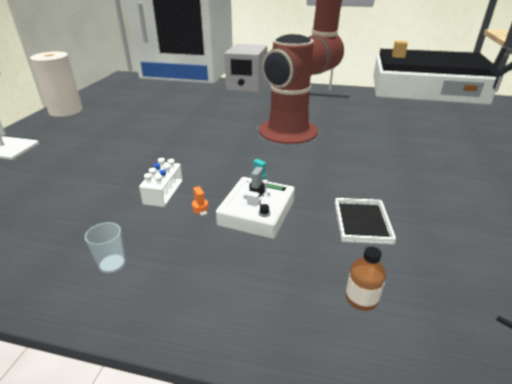

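View pics/top0.png

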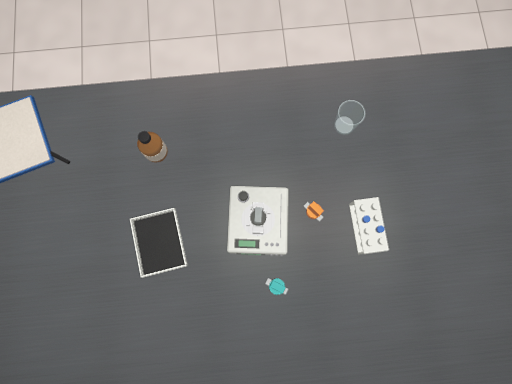

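View pics/wrist0.png

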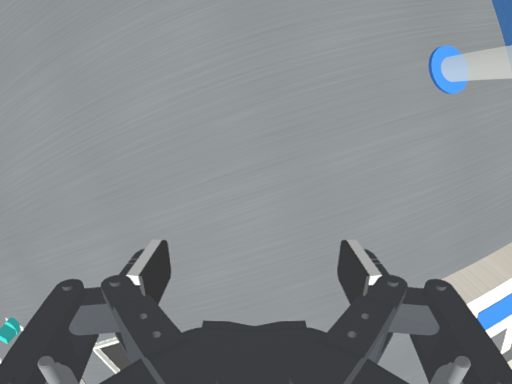

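```bash
cat > h.py <<'E'
import numpy as np,cv2
def load(n): return dict(np.load(f"pics/{n}.npz"))
def pix(f,u,v,z=None):
    T=f["world_from_camera"];K=f["K"]
    r=T[:3,:3]@np.array([(u-K[0,2])/K[0,0],(v-K[1,2])/K[1,1],1.])
    if z is None: d=f["z_map"][int(round(v)),int(round(u))]
    else: d=(z-T[2,3])/r[2]
    return T[:3,3]+r*d
def cloud(f):
    T=f["world_from_camera"];K=f["K"];z=f["z_map"]
    v,u=np.mgrid[:z.shape[0],:z.shape[1]]
    P=np.stack([(u-K[0,2])/K[0,0]*z,(v-K[1,2])/K[1,1]*z,z],-1)
    return P@T[:3,:3].T+T[:3,3]
E
python3 - <<'E'
from h import *
f=load("top0");P=cloud(f)
img=f["frame"]
for nm,(u0,v0,u1,v1),(zl,zh) in (("phot",(215,175,300,265),(.043,.056)),("tray",(120,200,200,285),(.010,.022))):
    m=np.zeros(img.shape[:2],bool); m[v0:v1,u0:u1]=1
    m&=(P[...,2]>zl)&(P[...,2]<zh)&(img.min(-1)>150)
    q=P[m]; print(nm,len(q),cv2.minAreaRect(q[:,:2].astype(np.float32)), np.median(q[:,2]))
m=np.zeros(img.shape[:2],bool); m[175:265,215:300]=1
for zl,zh in ((.062,.068),(.068,.076),(.076,.09),(.11,.14)):
    mm=m&(P[...,2]>zl)&(P[...,2]<zh); q=P[mm]
    print(zl,len(q),q.mean(0) if len(q) else 0, q.min(0) if len(q) else 0,q.max(0) if len(q) else 0)
for n,p in dict(button=(243,197),bottle=(147,140),beaker=(348,120),rack=(370,225),orange=(314,211),turq=(277,287)).items(): print(n,pix(f,*p))
cv2.imwrite("pics/z.png",cv2.resize(img[170:270,200:320,::-1],None,fx=6,fy=6,interpolation=cv2.INTER_CUBIC))
g=load("scene0")["frame"]
cv2.imwrite("pics/z2.png",cv2.resize(g[150:250,200:320,::-1],None,fx=6,fy=6,interpolation=cv2.INTER_CUBIC))
E
```

```text
phot 3189 ((0.5154455900192261, 0.0015342384576797485), (0.14370131492614746, 0.16436663269996643), 82.5928955078125) 0.050570981421300565
tray 413 ((0.4879341721534729, 0.25641754269599915), (0.15028604865074158, 0.11611052602529526), 8.701966285705566) 0.016286043777837045
0.062 31 [0.5248998  0.01083229 0.0647116 ] [ 0.47899754 -0.02704274  0.06210306] [0.56813493 0.04209103 0.06791385]
0.068 82 [0.56172619 0.02725311 0.07145212] [ 0.47782322 -0.01204765  0.06822063] [0.58380476 0.04362687 0.07575971]
0.076 227 [0.51320214 0.00247354 0.0832299 ] [ 0.47895847 -0.01602815  0.07641006] [0.55215104 0.02049304 0.08999302]
0.11 114 [0.51424773 0.00198294 0.12606206] [ 0.49801861 -0.00703636  0.11217497] [0.53191013 0.01160809 0.12991185]
button [0.56801049 0.03206914 0.07231642]
bottle [0.71685288 0.24351752 0.11832488]
beaker [ 0.76503647 -0.26789736  0.00447965]
rack [ 0.47293881 -0.26680423  0.05450768]
orange [ 0.52053347 -0.13692576  0.05168726]
turq [ 0.35024753 -0.02725486  0.05711025]
```

View pics/z.png

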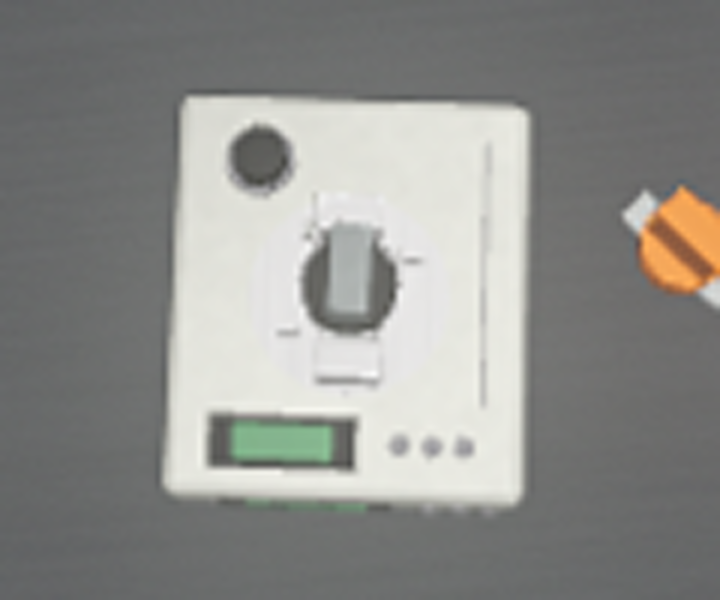

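View pics/z2.png

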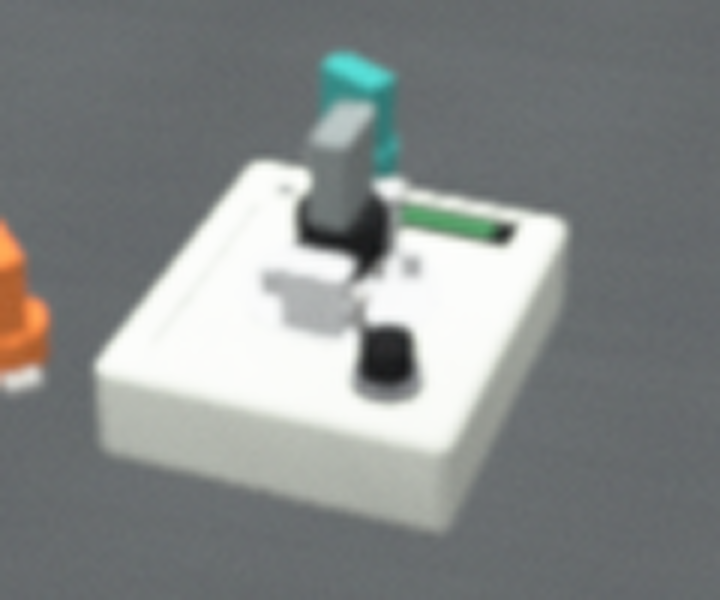

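carry_out([
  [[0,0,-1,-0.6,0.85,0.05,-1],[0,0,-1,-0.6,0.85,0.05,-1],[0,0,0,-0.64,0.83,0.05,-1],[0,0,0,-0.64,0.83,0.05,-1],[0,0,0,-0.64,0.83,0.05,-1],[0,0,0,-0.64,0.83,0.05,-1],[0,0,0,-0.64,0.83,0.05,-1],[0,0,0,-0.64,0.83,0.05,-1]],
])

```text
time: 0.82
tool_pos: [0.426, 0.344, 0.2151]
tool_rot: [-0.0, 0.759, 0.651, -0.0]
contact_force: [1.5, 0.5, 0.4]
gripper_width: 0.002
```

```bash
cat > plan.py <<'E'
import numpy as np,sys
from scipy.spatial.transform import Rotation as R
def pose(s):
    q=s["tool_rot"]; return np.array(s["tool_pos"]),R.from_quat([q[1],q[2],q[3],q[0]])
def tgt(yaw): # tool down with x axis at yaw deg
    c,s_=np.cos(np.radians(yaw)),np.sin(np.radians(yaw))
    return R.from_matrix(np.array([[c,s_,0],[s_,-c,0],[0,0,-1]]))
def show(p,yaw,s=None):
    if s is None:
        from plant import state; s=state()
    p0,r0=pose(s); m=r0.as_matrix(); y0=np.degrees(np.arctan2(m[1,0],m[0,0]))
    d=np.array(p)-p0
    print("t",s["time"],"pos",p0.round(4),"yaw",round(y0,2),"tilt",np.degrees(np.arccos(-m[2,2])).round(2),"F",s["contact_force"].round(2),"T",s["ft_torque"].round(2),"w",round(s["gripper_width"],3))
    print("shift shares(current axes)",(m.T@d/.04).round(3)," at target yaw",(tgt(yaw).as_matrix().T@d/.04).round(3),"turn shares",(np.degrees((r0.inv()*tgt(yaw)).as_rotvec())/5).round(3))
E
python3 -c "
from plan import *
show([.574,.032,.2],-62.3)"
```

```text
t 0.8167 pos [0.426  0.344  0.2151] yaw 81.23 tilt 0.0 F [1.52 0.51 0.42] T [-0.02  0.    0.02] w 0.002
shift shares(current axes) [-7.144  4.847  0.378]  at target yaw [8.625 0.349 0.378] turn shares [-0.     0.    28.705]
```

carry_out([
  [[0,0,0,-0.89,0.6,0.05,-1],[0,0,0,-0.89,0.6,0.05,-1],[0,0,0,-0.89,0.6,0.05,-1],[0,0,0,-0.89,0.6,0.05,-1],[0,0,0,-0.89,0.6,0.05,-1],[0,0,0,-0.89,0.6,0.05,-1],[0,0,0,-0.89,0.6,0.05,-1],[0,0,1,-0.89,0.6,0.05,-1]],
])

```text
time: 1.48
tool_pos: [0.5672, 0.0424, 0.1995]
tool_rot: [-0.0, 0.787, 0.617, -0.0]
contact_force: [1.1, 1.3, -0.2]
gripper_width: -0.003
```

carry_out([
  [[0,0,1,0,0,0,-1],[0,0,1,0,0,0,-1],[0,0,1,0,0,0,-1],[0,0,1,0,0,0,-1],[0,0,1,0,0,0,-1],[0,0,1,0,0,0,-1],[0,0,1,0,0,0,-1],[0,0,1,0,0,0,-1]],
])

```text
time: 2.15
tool_pos: [0.5667, 0.0444, 0.1994]
tool_rot: [-0.0, 0.951, 0.309, -0.0]
contact_force: [0.2, -0.2, 0.8]
gripper_width: -0.001
```

carry_out([
  [[0,0,1,0,0,0,-1],[0,0,1,0,0,0,-1],[0,0,1,0,0,0,-1],[0,0,1,0,0,0,-1],[0,0,1,0,0,0,-1],[0,0,1,0,0,0,-1],[0,0,1,0,0,0,-1],[0,0,1,0,0,0,-1]],
])

```text
time: 2.82
tool_pos: [0.5667, 0.0445, 0.1994]
tool_rot: [0.0, 0.999, -0.035, -0.0]
contact_force: [0.2, 0.7, -0.6]
gripper_width: -0.0
```

carry_out([
  [[0,0,1,0,0,0,-1],[0,0,1,0,0,0,-1],[0,0,1,0,0,0,-1],[0,0,1,0,0,0,-1],[0,0,1,0,0,0,-1],[0,0,1,0,0,0,-1],[0,0,0,0,0,0,-1],[0,0,0,0,0,0,-1]],
])

```text
time: 3.48
tool_pos: [0.5667, 0.0445, 0.1996]
tool_rot: [0.0, 0.957, -0.289, -0.0]
contact_force: [0.5, -0.0, 0.1]
gripper_width: -0.002
```

Run:
```python
from plan import *
from plant import *
import cv2
show([.574,.032,.2],-62.3)
s=state()
f=grab_frame("wrist"); cv2.imwrite("pics/w1.png",f["frame"][...,::-1])
p,r=pose(s); T=np.eye(4);T[:3,:3]=r.as_matrix();T[:3,3]=p
np.savez("pics/w1.npz",T=T,**f)
f=grab_frame("top"); cv2.imwrite("pics/t1.png",f["frame"][...,::-1])
```

```text
t 3.4833 pos [0.5667 0.0445 0.1996] yaw -33.65 tilt 0.03 F [ 0.49 -0.03  0.11] T [ 0.04 -0.01  0.01] w -0.002
shift shares(current axes) [ 0.324  0.159 -0.011]  at target yaw [ 0.361 -0.016 -0.011] turn shares [5.000e-03 5.000e-03 5.729e+00]
```

View pics/w1.png

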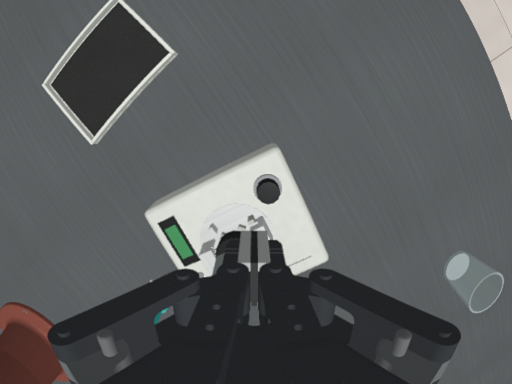

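```bash
cat >> h.py <<'E'
def wcloud(f,T):
    K=f["K"];z=f["z_map"].astype(float)
    v,u=np.mgrid[:z.shape[0],:z.shape[1]]
    a=(u-K[0,2])/K[0,0];b=(v-K[1,2])/K[1,1];th=np.hypot(a,b)
    t=np.where(th>1e-9,np.tan(np.minimum(th,1.5))/np.maximum(th,1e-9),1)
    P=np.stack([a*t*z,b*t*z,z],-1)
    M=T@f["hand_eye"]
    return P@M[:3,:3].T+M[:3,3]
E
python3 - <<'E'
from h import *
f=load("w1");P=wcloud(f,f["T"]);img=f["frame"].astype(int)
print("button px",P[190,268],P[235,215])
# dark top of button
m=(abs(P[...,0]-.57)<.04)&(abs(P[...,1]-.03)<.04)&(P[...,2]>.066)&(P[...,2]<.078)&(img.max(-1)<90)
q=P[m];print("wrist button",len(q),q.mean(0),cv2.minEnclosingCircle(q[:,:2].astype(np.float32)))
m=(abs(P[...,2]-.05)<.006)&(img.min(-1)>130)&(abs(P[...,0]-.515)<.12)&(abs(P[...,1])<.12)
q=P[m];print("deck",len(q),np.median(q[:,2]),cv2.minAreaRect(q[:,:2].astype(np.float32)))
f=load("top0");P=cloud(f);img=f["frame"].astype(int)
m=(abs(P[...,0]-.57)<.03)&(abs(P[...,1]-.03)<.03)&(P[...,2]>.066)&(P[...,2]<.078)&(img.max(-1)<110)
q=P[m];print("top button",len(q),q.mean(0),cv2.minEnclosingCircle(q[:,:2].astype(np.float32)))
for n in("top0","scene0"):
    f=load(n);P=cloud(f)
    for c in ((.515,.0018),):
        m=(abs(P[...,0]-c[0])<.025)&(abs(P[...,1]-c[1])<.02)&(P[...,2]>.121)&(P[...,2]<.131)
        q=P[m];print(n,"bar top",len(q),q.mean(0),cv2.minAreaRect(q[:,:2].astype(np.float32)))
f=load("scene0");P=cloud(f);img=f["frame"].astype(int)
m=(abs(P[...,0]-.57)<.03)&(abs(P[...,1]-.03)<.03)&(P[...,2]>.068)&(P[...,2]<.078)
q=P[m];print("scene button",len(q),q.mean(0),cv2.minEnclosingCircle(q[:,:2].astype(np.float32)))
m=(abs(P[...,2]-.05)<.004)&(img.min(-1)>130)&(abs(P[...,0]-.515)<.12)&(abs(P[...,1])<.12)
q=P[m];print("scene deck",len(q),np.median(q[:,2]),cv2.minAreaRect(q[:,:2].astype(np.float32)))
E
```

```text
button px [0.57552567 0.03350001 0.07156697] [0.49873743 0.01765047 0.05119072]
wrist button 415 [0.57450436 0.03211123 0.07091086] ((0.5741263628005981, 0.031588152050971985), 0.011103947646915913)
deck 10263 0.05027846656890339 ((0.516182541847229, 0.0008700937032699585), (0.14389550685882568, 0.16360168159008026), 82.40670776367188)
top button 57 [0.57206465 0.03203513 0.0713075 ] ((0.5718206167221069, 0.032051559537649155), 0.010108759626746178)
top0 bar top 108 [0.51510377 0.00187602 0.12664704] ((0.5153358578681946, 0.002242850139737129), (0.015660349279642105, 0.03212490677833557), 84.0422134399414)
scene0 bar top 69 [0.51981248 0.0011913  0.12548261] ((0.5170339345932007, 0.0013088732957839966), (0.016136692836880684, 0.03605169430375099), 82.60688781738281)
scene button 76 [0.56921673 0.02455571 0.07155371] ((0.5668832659721375, 0.020314587280154228), 0.02661445364356041)
scene deck 1708 0.05031806603890149 ((0.5167742967605591, 0.000768616795539856), (0.14362961053848267, 0.16617867350578308), 82.84828186035156)
```

carry_out([
  [[0,0,1,0,0,0,-1],[0,0,1,0,0,0,-1],[0,0,1,0,0,0,-1],[0,0,1,0,0,0,-1],[0,0,1,0,0,0,-1],[0,0,0.73,0,0,0,-1],[0,0,0,0.36,0,0,-1],[0,0,0,0,0,0.5,-1]],
])

```text
time: 4.25
tool_pos: [0.5773, 0.0299, 0.1845]
tool_rot: [-0.002, 0.856, -0.518, 0.005]
contact_force: [0.9, 0.2, 1.4]
gripper_width: 0.0
```

carry_out([
  [[0,0,0,0,0,0.6,-1],[0,0,0,0,0,0.6,-1],[0,0,0,0,0,0.6,-1],[0,0,0,0,0,0.3,-1],[0,0,0,0,0,0.1,-1],[0,0,0,0,0,0,-1]],
])

```text
time: 4.75
tool_pos: [0.5731, 0.0314, 0.0909]
tool_rot: [0.001, 0.855, -0.518, -0.001]
contact_force: [-0.5, 0.9, 0.2]
gripper_width: -0.004
```

```bash
python3 -c "
from plan import *
from plant import *
import cv2
show([.5743,.032,.074],-62.4)
f=grab_frame('scene'); cv2.imwrite('pics/s2.png',cv2.resize(f['frame'][130:250,190:330,::-1],None,fx=5,fy=5))
"
```

```text
t 4.75 pos [0.5731 0.0314 0.0909] yaw -62.4 tilt 0.12 F [-0.46  0.88  0.18] T [0.05 0.05 0.  ] w -0.004
shift shares(current axes) [ 0.    -0.035  0.422]  at target yaw [-0.    -0.034  0.422] turn shares [0.021 0.011 0.001]
```

View pics/s2.png

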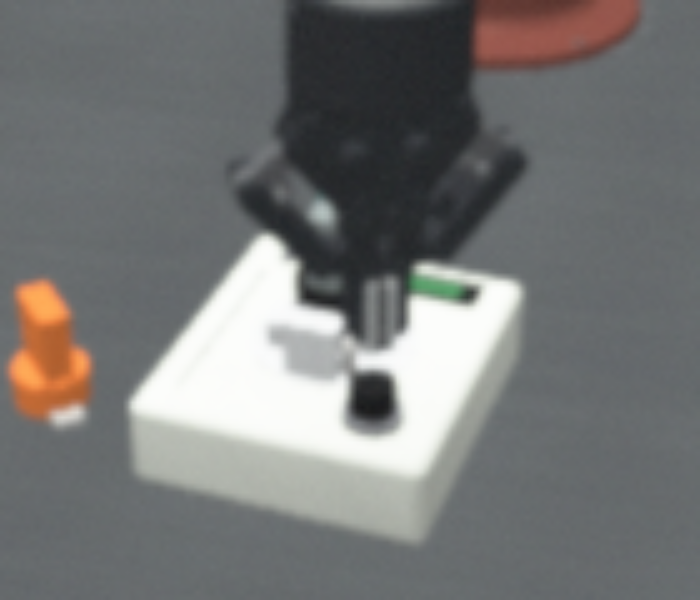

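carry_out([
  [[0,0,0,0,-0.03,0.2,-1],[0,0,0,0,0,0.15,-1],[0,0,0,0,0,0.05,-1],[0,0,0,0,0,0,-1]],
])

```text
time: 5.13
tool_pos: [0.5743, 0.0323, 0.0754]
tool_rot: [0.0, 0.855, -0.518, -0.0]
contact_force: [-0.1, -0.3, 0.3]
gripper_width: 0.002
```

carry_out([
  [[0,0,0,0,0,0.05,-1],[0,0,0,0,0,0.05,-1],[0,0,0,0,0,0.05,-1],[0,0,0,0,0,0,-1]],
])

```text
time: 5.47
tool_pos: [0.5749, 0.0323, 0.07]
tool_rot: [-0.0, 0.855, -0.518, 0.0]
contact_force: [-0.2, -1.0, -0.5]
gripper_width: 0.002
```

carry_out([
  [[0,0,0,0,0,0.04,-1],[0,0,0,0,0,0.04,-1],[0,0,0,0,0,0,-1]],
])

```text
time: 5.72
tool_pos: [0.5749, 0.0323, 0.0668]
tool_rot: [-0.0, 0.855, -0.518, 0.0]
contact_force: [-0.4, -0.6, 2.5]
gripper_width: -0.001
```

carry_out([
  [[0,0,0,0,0,0.04,-1],[0,0,0,0,0,0.04,-1],[0,0,0,0,0,0,-1]],
])

```text
time: 5.97
tool_pos: [0.5749, 0.0323, 0.0633]
tool_rot: [-0.0, 0.855, -0.518, 0.0]
contact_force: [0.3, 0.4, 2.1]
gripper_width: -0.0
```

carry_out([
  [[0,0,0,0,0,0.03,-1],[0,0,0,0,0,0.02,-1],[0,0,0,0,0,0,-1]],
])

```text
time: 6.22
tool_pos: [0.5749, 0.0323, 0.0614]
tool_rot: [-0.0, 0.855, -0.518, 0.0]
contact_force: [0.9, 0.8, 2.5]
gripper_width: 0.001
```

carry_out([
  [[0,0,0,0,0,0.015,-1],[0,0,0,0,0,0,-1]],
])

```text
time: 6.38
tool_pos: [0.5749, 0.0323, 0.0609]
tool_rot: [-0.0, 0.855, -0.518, 0.0]
contact_force: [0.7, 0.9, 2.1]
gripper_width: -0.002
```

carry_out([
  [[0,0,0,0,0,0.015,-1],[0,0,0,0,0,0,-1]],
])

```text
time: 6.55
tool_pos: [0.5749, 0.0323, 0.0603]
tool_rot: [-0.0, 0.855, -0.518, 0.0]
contact_force: [1.3, 0.3, 2.7]
gripper_width: 0.002
```

carry_out([
  [[0,0,0,0,0,0.015,-1],[0,0,0,0,0,0,-1]],
])

```text
time: 6.72
tool_pos: [0.5749, 0.0322, 0.0597]
tool_rot: [-0.0, 0.855, -0.518, 0.0]
contact_force: [1.3, 1.1, 2.4]
gripper_width: -0.006
```

carry_out([
  [[0,0,0,0,0,0.012,-1],[0,0,0,0,0,0,-1]],
])

```text
time: 6.88
tool_pos: [0.5749, 0.0323, 0.0595]
tool_rot: [-0.0, 0.855, -0.518, 0.0]
contact_force: [0.8, 1.5, 4.5]
gripper_width: 0.002
```

carry_out([
  [[0,0,0,0,0,0.012,-1],[0,0,0,0,0,0,-1]],
])

```text
time: 7.05
tool_pos: [0.575, 0.0323, 0.0594]
tool_rot: [-0.0, 0.855, -0.518, 0.0]
contact_force: [-0.0, -0.1, 6.9]
gripper_width: -0.002
```

carry_out([
  [[0,0,0,0,0,-0.2,-1],[0,0,0,0,0,-0.6,-1],[0,0,0,0,0,-0.8,-1],[0,0,0,0,0,-0.8,-1],[0,0,0,0,0,-0.6,-1],[0,0,1,0,0,-0.2,1],[0,0,1,0,0,0,1],[0,0,1,0,0,0,1]],
])

```text
time: 7.72
tool_pos: [0.5744, 0.0321, 0.1874]
tool_rot: [0.0, 0.779, -0.627, 0.0]
contact_force: [0.2, -0.3, -0.3]
gripper_width: 0.422
```

carry_out([
  [[0,0,1,0,0,0,1],[0,0,1,0,0,0,1],[0,0,1,0,0,0,1],[0,0,1,0,0,0,1],[0,0,0,0,0,0,1],[0,0,0,0,0,0,1]],
])

```text
time: 8.22
tool_pos: [0.574, 0.0322, 0.1859]
tool_rot: [-0.001, -0.661, 0.751, 0.001]
contact_force: [-0.3, 0.1, -0.4]
gripper_width: 1.001
```

Run:
```python
from plan import *
from plant import *
from h import *
show([.516,.0013,.17],-97.5)
s=state()
f=grab_frame("wrist"); cv2.imwrite("pics/w3.png",f["frame"][...,::-1])
p,r=pose(s); T=np.eye(4);T[:3,:3]=r.as_matrix();T[:3,3]=p
P=wcloud(f,T);img=f["frame"].astype(int)
np.savez("pics/w3.npz",T=T,**f)
m=(abs(P[...,0]-.516)<.03)&(abs(P[...,1]-.001)<.025)&(P[...,2]>.12)&(P[...,2]<.131)
q=P[m];print("bar",len(q),q.mean(0) if len(q) else 0,cv2.minAreaRect(q[:,:2].astype(np.float32)))
m=(abs(P[...,0]-.575)<.03)&(abs(P[...,1]-.032)<.03)&(P[...,2]>.055)&(P[...,2]<.08)&(img.max(-1)<90)
q=P[m];print("button",len(q),q.mean(0))
```

```text
t 8.2167 pos [0.574  0.0322 0.1859] yaw -97.31 tilt 0.11 F [-0.31  0.07 -0.4 ] T [-0.01 -0.05 -0.06] w 1.001
shift shares(current axes) [0.951 1.338 0.401]  at target yaw [0.955 1.336 0.398] turn shares [ 0.021 -0.004  0.038]
bar 788 [0.51794947 0.00070155 0.12577571] ((0.5160911679267883, 0.0003762040287256241), (0.016234131529927254, 0.034026745706796646), 82.49398040771484)
button 432 [0.57469136 0.03087381 0.05966459]
```

View pics/w3.png

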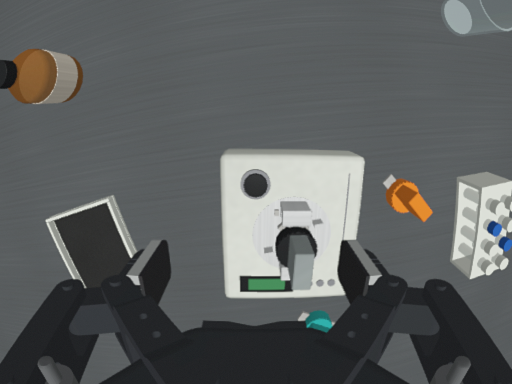

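carry_out([
  [[0,0,0.04,0.3,0.4,0,1],[0,0,0,0.4,0.6,0,1],[0,0,0,0.26,0.34,0,1],[0,0,0,0,0,0.4,1],[0,0,0,0,0,0.6,1],[0,0,0,0,0,0.5,1],[0,0,0,0,0,0,1],[0,0,0,0,0,0,1]],
])

```text
time: 8.93
tool_pos: [0.5153, 0.0014, 0.1255]
tool_rot: [-0.001, -0.659, 0.752, 0.001]
contact_force: [0.6, -0.2, 0.2]
gripper_width: 1.002
```

```bash
cat > look.py <<'E'
from plan import *
from plant import *
from h import *
import sys
n=sys.argv[1]
s=state()
f=grab_frame("wrist"); cv2.imwrite(f"pics/{n}.png",f["frame"][...,::-1])
p,r=pose(s); T=np.eye(4);T[:3,:3]=r.as_matrix();T[:3,3]=p
np.savez(f"pics/{n}.npz",T=T,**f)
E
python3 look.py w4
python3 - <<'E'
from plan import *
from h import *
show([.516,.001,.125],-97.5)
f=load("w4");P=wcloud(f,f["T"])
L=(P-f["T"][:3,3])@f["T"][:3,:3]  # tool coords
m=(abs(P[...,0]-.516)<.03)&(abs(P[...,1]-.001)<.025)&(P[...,2]>.12)&(P[...,2]<.131)
q=P[m];print("bar",len(q),q.mean(0) if len(q) else 0,cv2.minAreaRect(q[:,:2].astype(np.float32)))
q=L[m]; print("bar tool",q.min(0),q.max(0))
for v in (250,270,285,300):
    print(v,[(u,*(L[v,u]*1000).round(0)) for u in range(140,380,12)])
E
```

```text
t 8.9833 pos [0.5166 0.0012 0.1271] yaw -97.59 tilt 0.01 F [ 0.71  0.5  -0.38] T [ 0.02  0.01 -0.03] w 0.999
shift shares(current axes) [0.008 0.013 0.053]  at target yaw [0.008 0.013 0.053] turn shares [ 0.002 -0.    -0.017]
bar 1817 [5.17476310e-01 2.54070463e-04 1.25942825e-01] ((0.5156570076942444, 0.0004051346331834793), (0.01599257066845894, 0.03470086678862572), 81.83775329589844)
bar tool [-0.00721314 -0.01787451 -0.00256318] [0.0089826  0.01682325 0.00546134]
250 [(140, np.float64(-54.0), np.float64(-7.0), np.float64(-22.0)), (152, np.float64(-46.0), np.float64(-10.0), np.float64(-27.0)), (164, np.float64(-43.0), np.float64(-7.0), np.float64(-20.0)), (176, np.float64(-65.0), np.float64(42.0), np.float64(75.0)), (188, np.float64(-55.0), np.float64(41.0), np.float64(75.0)), (200, np.float64(-45.0), np.float64(42.0), np.float64(76.0)), (212, np.float64(-34.0), np.float64(41.0), np.float64(75.0)), (224, np.float64(-25.0), np.float64(41.0), np.float64(76.0)), (236, np.float64(-15.0), np.float64(41.0), np.float64(76.0)), (248, np.float64(-3.0), np.float64(2.0), np.float64(-1.0)), 
[... 3666 characters left out ...]
26.0)), (248, np.float64(-6.0), np.float64(130.0), np.float64(127.0)), (260, np.float64(7.0), np.float64(129.0), np.float64(126.0)), (272, np.float64(20.0), np.float64(130.0), np.float64(127.0)), (284, np.float64(33.0), np.float64(129.0), np.float64(125.0)), (296, np.float64(47.0), np.float64(130.0), np.float64(126.0)), (308, np.float64(60.0), np.float64(130.0), np.float64(124.0)), (320, np.float64(74.0), np.float64(132.0), np.float64(126.0)), (332, np.float64(89.0), np.float64(133.0), np.float64(126.0)), (344, np.float64(103.0), np.float64(134.0), np.float64(126.0)), (356, np.float64(30.0), np.float64(-17.0), np.float64(-74.0)), (368, np.float64(34.0), np.float64(-17.0), np.float64(-74.0))]
```

View pics/w4.png

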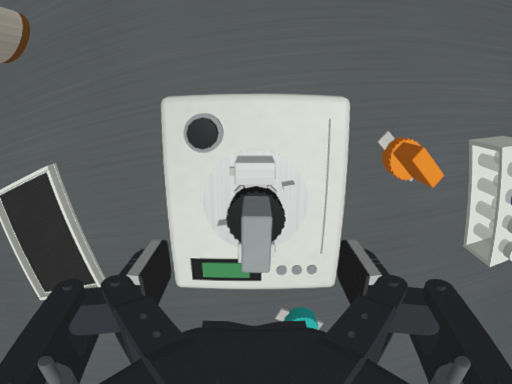

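carry_out([
  [[0,0,0,0.015,0,0.3,1],[0,0,0,0,0,0.3,1],[0,0,0,0,0,0.1,1],[0,0,0,0,0,0,1],[0,0,0,0,0,0,-0.2],[0,0,0,0,0,0,-0.4],[0,0,0,0,0,0,-0.5],[0,0,0,0,0,0,-0.5]],
])

```text
time: 9.65
tool_pos: [0.5168, 0.0006, 0.0993]
tool_rot: [0.0, -0.658, 0.753, -0.0]
contact_force: [-0.0, 1.1, -0.5]
gripper_width: 0.454
```

```bash
python3 look.py w5
python3 - <<'E'
from plan import *
from h import *
show([.516,.001,.099],-97.5)
f=load("w5");P=wcloud(f,f["T"])
L=(P-f["T"][:3,3])@f["T"][:3,:3]*1000
m=(abs(P[...,0]-.516)<.03)&(abs(P[...,1]-.001)<.015)&(P[...,2]>.122)&(P[...,2]<.130)
cv2.imwrite("pics/w5z.png",cv2.resize(f["frame"][180:330,150:360,::-1],None,fx=3.5,fy=3.5))
for v in (245,255,265,275):
    print(v,[(u,*L[v,u].round(0).astype(int).tolist()) for u in range(200,316,6)])
E
```

```text
t 9.7 pos [0.5167 0.0006 0.0992] yaw -97.63 tilt 0.05 F [ 0.08 -0.07  0.6 ] T [ 0.01  0.04 -0.02] w 0.365
shift shares(current axes) [-0.007  0.02   0.006]  at target yaw [-0.007  0.02   0.006] turn shares [-0.011  0.    -0.026]
245 [(200, -25, -11, -22), (206, -22, -11, -22), (212, -20, -9, -19), (218, -24, 17, 35), (224, -17, 5, 12), (230, -14, 5, 11), (236, -10, 5, 11), (242, -5, -13, -27), (248, -3, -13, -26), (254, 0, -14, -27), (260, 3, -14, -27), (266, 5, -14, -27), (272, 8, -14, -27), (278, 14, 5, 11), (284, 17, 5, 10), (290, 26, 23, 48), (296, 19, -11, -23), (302, 22, -11, -22), (308, 25, -11, -22), (314, 29, -6, -13)]
255 [(200, -23, -11, -31), (206, -20, -11, -32), (212, 0, -70, -143), (218, -26, 32, 49), (224, -22, 31, 48), (230, -14, 11, 10), (236, -10, 12, 11), (242, -5, -9, -27), (248, -3, -9, -27), (254, 0, -9, -27), (260, 3, -9, -27), (266, 5, -8, -26), (272, 8, -8, -26), (278, 14, 11, 10), (284, 22, 31, 48), (290, 19, 4, -4), (296, 19, -7, -24), (302, 20, -11, -31), (308, 23, -11, -31), (314, 26, -10, -31)]
265 [(200, -22, -10, -39), (206, -19, -10, -39), (212, -20, 0, -22), (218, -27, 40, 50), (224, -22, 40, 49), (230, -17, 39, 48), (236, -11, 23, 20), (242, -5, -4, -27), (248, -3, -4, -28), (254, 0, -3, -27), (260, 3, -4, -27), (266, 5, -4, -27), (272, 8, -3, -27), (278, 18, 40, 49), (284, 22, 40, 49), (290, 19, 9, -5), (296, 19, -2, -25), (302, 19, -10, -39), (308, 22, -10, -39), (314, 23, -12, -42)]
275 [(200, -22, -7, -42), (206, -20, -5, -39), (212, -19, 3, -25), (218, -27, 48, 48), (224, -22, 49, 49), (230, -18, 48, 48), (236, -11, 30, 19), (242, -6, 2, -27), (248, -3, 1, -27), (254, 0, 2, -27), (260, 3, 2, -26), (266, 5, 1, -27), (272, 8, 2, -27), (278, 18, 49, 49), (284, 23, 49, 49), (290, 27, 49, 49), (296, 19, 3, -25), (302, 20, -6, -39), (308, 22, -7, -41), (314, 22, -11, -49)]
```

View pics/w5z.png

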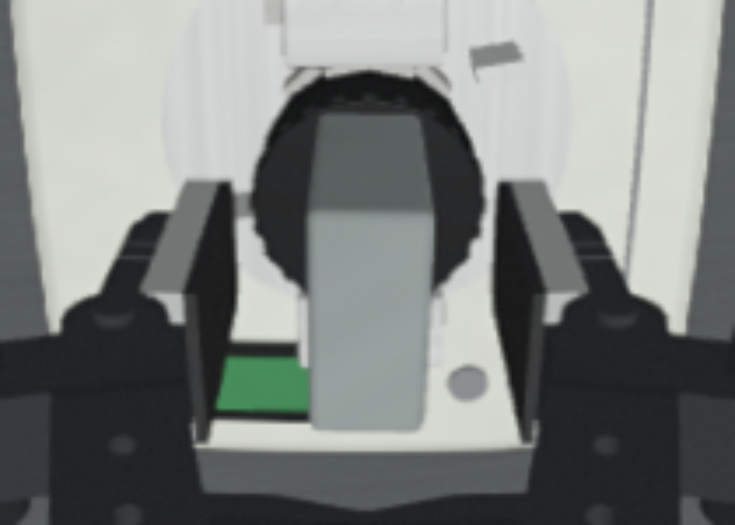

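carry_out([
  [[0,0,0,0.01,0,0,-0.55],[0,0,0,0,0,0,-0.58],[0,0,0,0,0,0,-0.6],[0,0,0,0,0,0,-0.62]],
])

```text
time: 10.03
tool_pos: [0.5164, 0.0002, 0.0988]
tool_rot: [-0.0, -0.658, 0.753, -0.0]
contact_force: [-0.2, 0.2, 0.0]
gripper_width: 0.191
```

carry_out([
  [[0,0,0,0,0,0,-0.64],[0,0,0,0,0,0,-0.66],[0,0,0,0,0,0,-0.7],[0,0,0,0,0,0,-0.8]],
])

```text
time: 10.37
tool_pos: [0.5164, 0.0002, 0.0989]
tool_rot: [-0.0, -0.658, 0.753, -0.0]
contact_force: [-0.1, -1.2, 1.4]
gripper_width: 0.173
```

carry_out([
  [[0,0,0,0,0,0,-1],[0,0,0,0,0,0,-1],[0,0,0,0,0,0,-1],[0,0,0,0,0,0,-1]],
])

```text
time: 10.7
tool_pos: [0.5164, 0.0002, 0.0988]
tool_rot: [0.0, -0.659, 0.753, -0.0]
contact_force: [-0.5, -1.3, 1.8]
gripper_width: 0.173
```

```bash
python3 -c "
from plan import *
show([.516,.001,.099],-97.5)"
```

```text
t 10.7 pos [5.164e-01 2.000e-04 9.880e-02] yaw -97.63 tilt 0.02 F [-0.47 -1.31  1.79] T [-0.12  0.06  0.01] w 0.173
shift shares(current axes) [-0.018  0.013 -0.005]  at target yaw [-0.018  0.013 -0.005] turn shares [-0.002 -0.002 -0.026]
```

carry_out([
  [[0,0,0,0,0,0.03,-1],[0,0,0,0,0,0.03,-1],[0,0,0,0,0,0.03,-1],[0,0,0,0,0,0,-1],[0,0,0,0,0,0,-1]],
])

```text
time: 11.12
tool_pos: [0.5164, 0.0002, 0.0952]
tool_rot: [0.0, -0.658, 0.753, -0.0]
contact_force: [-0.2, -1.6, 3.4]
gripper_width: 0.182
```

carry_out([
  [[0,0,0,0,0,0.02,-1],[0,0,0,0,0,0.015,-1],[0,0,0,0,0,0,-1]],
])

```text
time: 11.37
tool_pos: [0.5164, 0.0002, 0.0938]
tool_rot: [0.0, -0.658, 0.753, -0.0]
contact_force: [-0.8, -0.8, 2.3]
gripper_width: 0.178
```

carry_out([
  [[0,0,0,0,0,0.015,-1],[0,0,0,0,0,0.015,-1],[0,0,0,0,0,0,-1]],
])

```text
time: 11.62
tool_pos: [0.5164, 0.0002, 0.0925]
tool_rot: [0.0, -0.659, 0.753, -0.0]
contact_force: [-0.6, -2.4, 3.1]
gripper_width: 0.173
```

carry_out([
  [[0,0,0,0,0,0.015,-1],[0,0,0,0,0,0.01,-1],[0,0,0,0,0,0,-1]],
])

```text
time: 11.87
tool_pos: [0.5164, 0.0002, 0.0915]
tool_rot: [0.0, -0.658, 0.753, -0.0]
contact_force: [-0.1, -1.3, 4.1]
gripper_width: 0.176
```

```bash
python3 -c "
from plan import *
show([.516,.001,.099],-97.5)"
```

```text
t 11.8667 pos [5.164e-01 2.000e-04 9.150e-02] yaw -97.63 tilt 0.01 F [-0.13 -1.29  4.11] T [-0.23  0.16  0.06] w 0.176
shift shares(current axes) [-0.018  0.013 -0.187]  at target yaw [-0.018  0.013 -0.187] turn shares [-0.002 -0.001 -0.026]
```

carry_out([
  [[0,0,0,0,0,0.015,-1],[0,0,0,0,0,0.01,-1],[0,0,0,0,0,0,-1]],
])

```text
time: 12.12
tool_pos: [0.5164, 0.0002, 0.0905]
tool_rot: [0.0, -0.658, 0.753, -0.0]
contact_force: [-0.4, -1.0, 3.8]
gripper_width: 0.176
```

carry_out([
  [[0,0,0,0,0,0.015,-1],[0,0,0,0,0,0.01,-1],[0,0,0,0,0,0,-1]],
])

```text
time: 12.37
tool_pos: [0.5164, 0.0002, 0.0895]
tool_rot: [0.0, -0.658, 0.753, -0.0]
contact_force: [-0.4, -1.5, 4.3]
gripper_width: 0.177
```

carry_out([
  [[0,0,0,0,0,0.015,-1],[0,0,0,0,0,0.01,-1],[0,0,0,0,0,0,-1]],
])

```text
time: 12.62
tool_pos: [0.5165, 0.0002, 0.0889]
tool_rot: [0.0, -0.659, 0.753, -0.0]
contact_force: [-1.7, -1.2, 6.8]
gripper_width: 0.175
```

carry_out([
  [[0,0,0,0,0,0.015,-1],[0,0,0,0,0,0.01,-1],[0,0,0,0,0,0,-1]],
])

```text
time: 12.87
tool_pos: [0.5166, 0.0002, 0.0889]
tool_rot: [-0.0, -0.659, 0.753, 0.0]
contact_force: [-3.4, -1.1, 11.0]
gripper_width: 0.18
```

carry_out([
  [[0,0,0,0,0,-0.04,-1],[0,0,0,0,0,-0.053,-1],[0,0,0,0,0,0,-1],[0,0,0,0,0,0,-1]],
])

```text
time: 13.2
tool_pos: [0.5164, 0.0002, 0.0912]
tool_rot: [0.0, -0.658, 0.753, -0.0]
contact_force: [-0.6, -1.4, 3.7]
gripper_width: 0.173
```

```bash
python3 -c "
from plan import *
show([.516,.001,.0913],-97.5)"
```

```text
t 13.2 pos [5.164e-01 2.000e-04 9.120e-02] yaw -97.63 tilt 0.02 F [-0.61 -1.4   3.73] T [-0.3   0.05 -0.  ] w 0.173
shift shares(current axes) [-0.018  0.013 -0.002]  at target yaw [-0.018  0.013 -0.002] turn shares [-0.004 -0.    -0.027]
```

carry_out([
  [[0,0,-0.4,0,0,0,-1],[0,0,-0.4,0,0,0,-1],[0,0,-0.4,0,0,0,-1],[0,0,0,0,0,0,-1]],
])

```text
time: 13.53
tool_pos: [0.5164, 0.0005, 0.0911]
tool_rot: [0.0, -0.697, 0.717, 0.0]
contact_force: [0.6, -0.3, 3.1]
gripper_width: 0.177
```

```bash
python3 -c "
from plan import *
show([.516,.001,.0913],-7.5)"
```

```text
t 13.5333 pos [5.164e-01 5.000e-04 9.110e-02] yaw -91.6 tilt 0.04 F [ 0.59 -0.34  3.14] T [ 0.02 -0.07  0.03] w 0.177
shift shares(current axes) [-0.011  0.011 -0.005]  at target yaw [-0.012 -0.01  -0.005] turn shares [-9.000e-03  4.000e-03 -1.682e+01]
```

carry_out([
  [[0,0,-0.5,0,0,0,-1],[0,0,-0.5,0,0,0,-1],[0,0,-0.5,0,0,0,-1],[0,0,-0.5,0,0,0,-1],[0,0,0,0,0,0,-1]],
])

```text
time: 13.95
tool_pos: [0.5164, 0.0006, 0.0912]
tool_rot: [-0.0, 0.757, -0.654, -0.0]
contact_force: [0.1, 0.4, 3.7]
gripper_width: 0.169
```

```bash
python3 -c "
from plan import *
show([.516,.001,.0913],-7.5)"
```

```text
t 13.95 pos [0.5164 0.0006 0.0912] yaw -81.64 tilt 0.05 F [0.08 0.42 3.74] T [0.07 0.   0.04] w 0.169
shift shares(current axes) [-0.011  0.009 -0.004]  at target yaw [-0.012 -0.008 -0.004] turn shares [-1.0000e-02  5.0000e-03 -1.4829e+01]
```

carry_out([
  [[0,0,-0.6,0,0,0,-1],[0,0,-0.6,0,0,0,-1],[0,0,-0.6,0,0,0,-1],[0,0,-0.6,0,0,0,-1],[0,0,-0.6,0,0,0,-1],[0,0,-0.6,0,0,0,-1],[0,0,0,0,0,0,-1]],
])

```text
time: 14.53
tool_pos: [0.5164, 0.0005, 0.0912]
tool_rot: [-0.0, 0.85, -0.528, -0.0]
contact_force: [-0.1, 0.3, 3.6]
gripper_width: 0.178
```

```bash
python3 -c "
from plan import *
show([.516,.001,.0913],-7.5)"
```

```text
t 14.5333 pos [5.164e-01 5.000e-04 9.120e-02] yaw -63.67 tilt 0.04 F [-0.1   0.28  3.63] T [0.06 0.01 0.02] w 0.178
shift shares(current axes) [-0.015  0.004 -0.003]  at target yaw [-0.011 -0.01  -0.003] turn shares [-7.0000e-03  3.0000e-03 -1.1235e+01]
```

carry_out([
  [[0,0,-0.8,0,0,0,-1],[0,0,-0.8,0,0,0,-1],[0,0,-0.8,0,0,0,-1],[0,0,-0.8,0,0,0,-1],[0,0,-0.8,0,0,0,-1],[0,0,-0.8,0,0,0,-1],[0,0,-0.8,0,0,0,-1],[0,0,0,0,0,0,-1]],
])

```text
time: 15.2
tool_pos: [0.5164, 0.0004, 0.0912]
tool_rot: [-0.0, 0.952, -0.307, -0.0]
contact_force: [0.3, 0.5, 3.9]
gripper_width: 0.176
```

carry_out([
  [[0,0,-0.8,0,0,0,-1],[0,0,-0.8,0,0,0,-1],[0,0,-0.8,0,0,0,-1],[0,0,-0.8,0,0,0,-1],[0,0,-0.8,0,0,0,-1],[0,0,-0.8,0,0,0,-1],[0,0,0,0,0,0,-1],[0,0,0,0,0,0,-1]],
])

```text
time: 15.87
tool_pos: [0.5164, 0.0004, 0.0912]
tool_rot: [-0.0, 0.995, -0.103, 0.0]
contact_force: [0.6, 0.7, 4.1]
gripper_width: 0.172
```

```bash
python3 -c "
from plan import *
show([.516,.001,.0913],-7.5)"
```

```text
t 15.8667 pos [5.164e-01 4.000e-04 9.120e-02] yaw -11.86 tilt 0.01 F [0.64 0.7  4.11] T [ 0.1  -0.02  0.02] w 0.172
shift shares(current axes) [-0.012 -0.014 -0.002]  at target yaw [-0.011 -0.014 -0.002] turn shares [-0.003 -0.    -0.872]
```

```bash
python3 look.py w6; python3 -c "
from h import *
f=load('w6');cv2.imwrite('pics/w6z.png',cv2.resize(f['frame'][150:330,130:380,::-1],None,fx=3,fy=3))"
```

```text
(no output)
```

View pics/w6z.png

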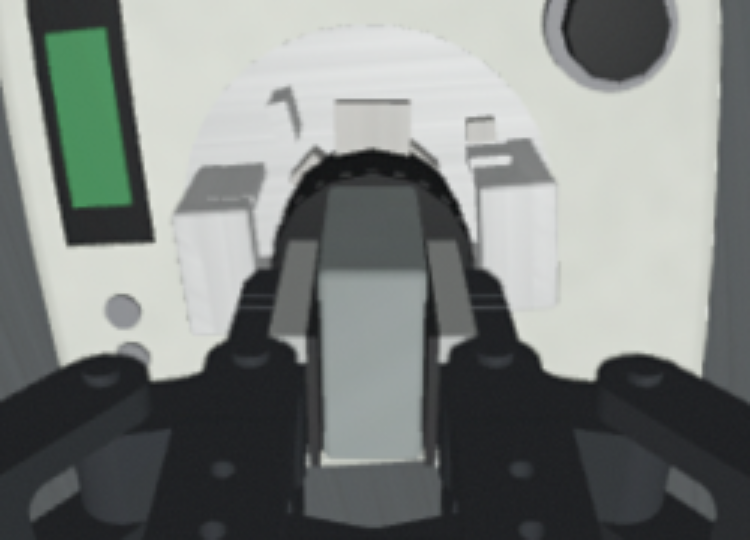

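carry_out([
  [[0,0,0,0,0,-0.1,-1],[0,0,0,0,0,-0.1,-1],[0,0,0,0,0,-0.15,-1],[0,0,0,0,0,-0.2,-1],[0,0,0,0,0,-0.2,-1],[0,0,0,0,0,0,-1]],
])

```text
time: 16.42
tool_pos: [0.5171, 0.0001, 0.123]
tool_rot: [0.0, 0.995, -0.101, 0.001]
contact_force: [0.5, -0.4, -1.1]
gripper_width: 0.175
```

carry_out([
  [[0,0,0,0,0,-0.3,-1],[0,0,0,0,0,-0.4,-1],[0,0,0,0,0,-0.4,-1],[0,0,0,0,0,-0.3,-1],[0,0,0,0,0,-0.1,-1],[0,0,0,0,0,0,-1]],
])

```text
time: 16.92
tool_pos: [0.5172, 0.0001, 0.183]
tool_rot: [0.0, 0.995, -0.101, 0.001]
contact_force: [-0.5, 0.6, -2.0]
gripper_width: 0.175
```

```bash
python3 look.py w7
python3 - <<'E'
from plan import *
from plant import *
from h import *
show([.488,.2564,.18],-11.86)
f=grab_frame("scene"); cv2.imwrite("pics/s7.png",cv2.resize(f["frame"][100:280,180:420,::-1],None,fx=3,fy=3))
f=load("w7");P=wcloud(f,f["T"]);img=f["frame"].astype(int)
for n,fr,Q in (("wrist",img,P),("scene",load("scene0")["frame"].astype(int),cloud(load("scene0")))):
    m=(abs(Q[...,2]-.016)<.005)&(fr.min(-1)>130)&(abs(Q[...,0]-.488)<.12)&(abs(Q[...,1]-.256)<.1)
    q=Q[m];print(n,"tray",len(q),cv2.minAreaRect(q[:,:2].astype(np.float32)) if len(q) else 0)
E
```

```text
t 16.9667 pos [5.165e-01 2.000e-04 1.816e-01] yaw -11.63 tilt 0.04 F [ 0.29  0.33 -2.64] T [-0.02 -0.01 -0.01] w 0.179
shift shares(current axes) [-1.989 -6.129  0.04 ]  at target yaw [-2.013 -6.121  0.041] turn shares [-0.    -0.009  0.045]
wrist tray 483 ((0.45608434081077576, 0.19666196405887604), (0.04088392108678818, 0.09820977598428726), 70.6445541381836)
scene tray 425 ((0.4894537925720215, 0.25459229946136475), (0.15333227813243866, 0.11569438874721527), 9.01675796508789)
```

View pics/s7.png

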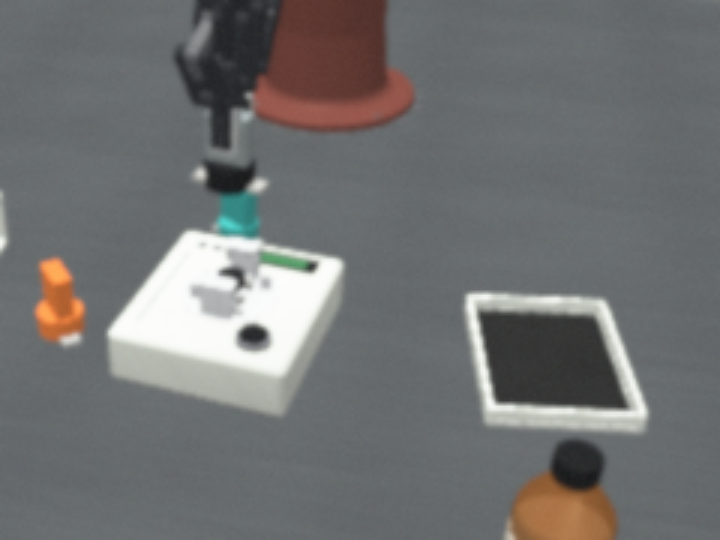

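carry_out([
  [[0,0,0,-0.13,-0.4,0,-1],[0,0,0,-0.27,-0.8,0,-1],[0,0,0,-0.32,-0.98,0,-1],[0,0,0,-0.32,-0.98,0,-1],[0,0,0,-0.32,-0.98,0,-1],[0,0,0,-0.32,-0.98,0,-1],[0,0,0,-0.2,-0.6,0,-1],[0,0,0,-0.1,-0.37,0,-1]],
])

```text
time: 17.68
tool_pos: [0.486, 0.2575, 0.1795]
tool_rot: [0.0, 0.995, -0.1, -0.001]
contact_force: [-0.6, -0.5, -2.6]
gripper_width: 0.178
```

carry_out([
  [[0,0,0,0,0,0.4,-1],[0,0,0,0,0,0.8,-1],[0,0,0,0,0,0.8,-1],[0,0,0,0,0,0.5,-1],[0,0,0,0,0,0.2,-1],[0,0,0,0,0,0,-1]],
])

```text
time: 18.18
tool_pos: [0.4851, 0.2538, 0.0693]
tool_rot: [0.002, 0.995, -0.101, -0.003]
contact_force: [-0.6, -0.5, -2.6]
gripper_width: 0.177
```

```bash
python3 look.py w8
python3 - <<'E'
from plan import *
from plant import *
from h import *
show([.4885,.2555,.045],-11.86)
f=load("w8");cv2.imwrite("pics/w8z.png",f["frame"][...,::-1])
f=grab_frame("scene"); cv2.imwrite("pics/s8.png",cv2.resize(f["frame"][130:280,260:420,::-1],None,fx=4,fy=4))
E
```

```text
t 18.2333 pos [0.4869 0.2544 0.0718] yaw -11.64 tilt 0.19 F [ 0.31  0.01 -0.86] T [ 0.05 -0.   -0.02] w 0.176
shift shares(current axes) [ 0.037 -0.036  0.67 ]  at target yaw [ 0.035 -0.035  0.67 ] turn shares [0.02  0.032 0.044]
```

View pics/s8.png

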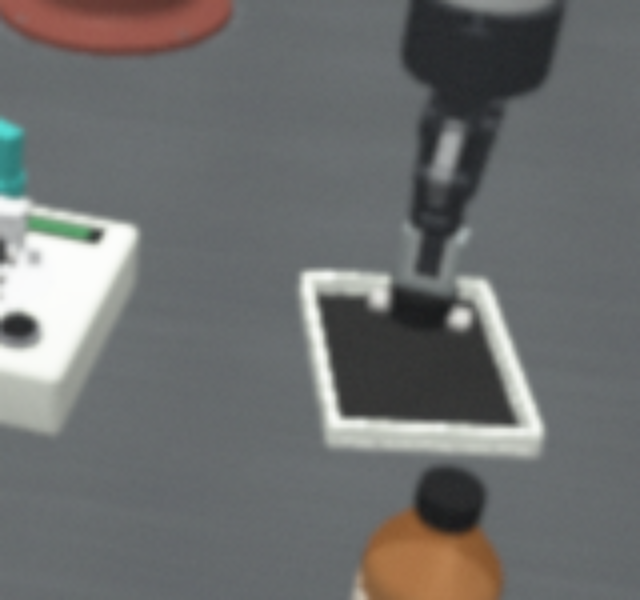

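View pics/w8.png

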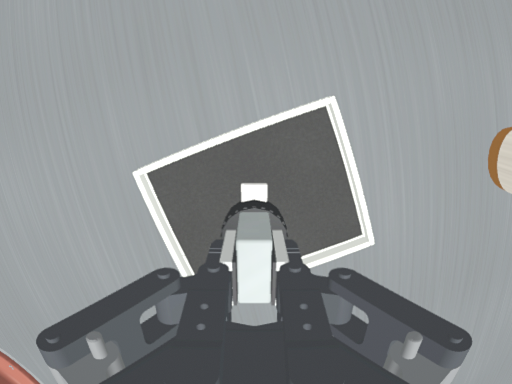

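carry_out([
  [[0,0,0,0.03,-0.03,0.2,-1],[0,0,0,0,0,0.3,-1],[0,0,0,0,0,0.2,-1],[0,0,0,0,0,0.07,-1],[0,0,0,0,0,0,-1],[0,0,0,0,0,0,-1]],
])

```text
time: 18.78
tool_pos: [0.4891, 0.2557, 0.0421]
tool_rot: [0.0, 0.995, -0.101, -0.0]
contact_force: [0.2, -0.1, -2.5]
gripper_width: 0.172
```

carry_out([
  [[0,0,0,0,0,0.02,-1],[0,0,0,0,0,0.02,-1],[0,0,0,0,0,0,-1],[0,0,0,0,0,0,-1]],
])

```text
time: 19.12
tool_pos: [0.4895, 0.2558, 0.0411]
tool_rot: [-0.0, 0.995, -0.101, 0.0]
contact_force: [0.0, -0.0, -0.9]
gripper_width: 0.176
```

carry_out([
  [[0,0,0,0,0,0.02,-1],[0,0,0,0,0,0.02,-1],[0,0,0,0,0,0,-1],[0,0,0,0,0,0,-1]],
])

```text
time: 19.45
tool_pos: [0.4892, 0.2557, 0.0391]
tool_rot: [0.0, 0.995, -0.101, -0.0]
contact_force: [-0.5, 0.1, -2.5]
gripper_width: 0.178
```

carry_out([
  [[0,0,0,0,0,0.02,-1],[0,0,0,0,0,0.02,-1],[0,0,0,0,0,0,-1],[0,0,0,0,0,0,-1]],
])

```text
time: 19.78
tool_pos: [0.4892, 0.2557, 0.0375]
tool_rot: [0.0, 0.995, -0.101, -0.0]
contact_force: [-0.3, 0.5, -2.2]
gripper_width: 0.176
```

carry_out([
  [[0,0,0,0,0,0.02,-1],[0,0,0,0,0,0.02,-1],[0,0,0,0,0,0,-1],[0,0,0,0,0,0,-1]],
])

```text
time: 20.12
tool_pos: [0.4892, 0.2557, 0.0359]
tool_rot: [0.0, 0.995, -0.101, -0.0]
contact_force: [-0.8, 0.5, -1.0]
gripper_width: 0.179
```

carry_out([
  [[0,0,0,0,0,0.015,-1],[0,0,0,0,0,0,-1],[0,0,0,0,0,0,-1]],
])

```text
time: 20.37
tool_pos: [0.4892, 0.2558, 0.0354]
tool_rot: [0.0, 0.995, -0.101, -0.0]
contact_force: [0.4, 0.3, -2.3]
gripper_width: 0.176
```

carry_out([
  [[0,0,0,0,0,0.015,-1],[0,0,0,0,0,0,-1],[0,0,0,0,0,0,-1]],
])

```text
time: 20.62
tool_pos: [0.4895, 0.2558, 0.035]
tool_rot: [-0.0, 0.995, -0.101, 0.0]
contact_force: [-0.0, 0.0, -0.8]
gripper_width: 0.174
```

carry_out([
  [[0,0,0,0,0,0.015,-1],[0,0,0,0,0,0,-1],[0,0,0,0,0,0,-1]],
])

```text
time: 20.87
tool_pos: [0.4895, 0.2558, 0.035]
tool_rot: [0.0, 0.995, -0.101, 0.0]
contact_force: [-3.7, -1.8, 5.8]
gripper_width: 0.175
```

```bash
python3 -c "
from plan import *
show([.4885,.2555,.035],-11.86)"
```

```text
t 20.8667 pos [0.4895 0.2558 0.035 ] yaw -11.63 tilt 0.01 F [-3.72 -1.76  5.79] T [-0.21  0.51  0.06] w 0.175
shift shares(current axes) [-0.024  0.014 -0.   ]  at target yaw [-0.024  0.014 -0.   ] turn shares [-0.    -0.002  0.047]
```

carry_out([
  [[0,0,0,0,0,-0.015,-1],[0,0,0,0,0,0,-1],[0,0,0,0,0,0,-0.6],[0,0,0,0,0,0,-0.5],[0,0,0,0,0,0,-0.4],[0,0,0,0,0,0,-0.2],[0,0,0,0,0,0,0],[0,0,0,0,0,0,0]],
])

```text
time: 21.53
tool_pos: [0.4893, 0.2558, 0.0348]
tool_rot: [0.0, 0.995, -0.101, 0.0]
contact_force: [-0.6, -0.9, 0.6]
gripper_width: 0.499
```

carry_out([
  [[0,0,0,0,0,-0.1,0],[0,0,0,0,0,-0.4,0],[0,0,0,0,0,-0.8,0],[0,0,0,0,0,-1,0],[0,0,0,0,0,-1,0],[0,0,0,0,0,-0.6,0],[0,0,0,0,0,0,0],[0,0,0,0,0,0,0]],
])

```text
time: 22.2
tool_pos: [0.4905, 0.2562, 0.1936]
tool_rot: [-0.001, 0.995, -0.101, 0.002]
contact_force: [-0.2, 0.7, -0.7]
gripper_width: 0.501
```

```bash
python3 look.py w9
python3 - <<'E'
from plan import *
from plant import *
from h import *
show([.4885,.2555,.2],-11.86)
f=load("w9");P=wcloud(f,f["T"])
m=(abs(P[...,0]-.489)<.04)&(abs(P[...,1]-.256)<.04)&(P[...,2]>.055)&(P[...,2]<.07)
q=P[m];print("bar top",len(q),np.median(q[:,2]),cv2.minAreaRect(q[:,:2].astype(np.float32)))
f=grab_frame("scene"); cv2.imwrite("pics/s9.png",cv2.resize(f["frame"][130:310,190:430,::-1],None,fx=3,fy=3))
f=grab_frame("top"); Q=cloud(f); print("button z top cam",Q[196:199,242:245,2].round(4).tolist())
a=load("top0")["frame"]; cv2.imwrite("pics/t9.png",np.hstack([a,f["frame"]])[:300,:,::-1][:, :, :].copy()[:, 0:1024][::1, ::1][:, 512-0:1024])
E
```

```text
t 22.25 pos [0.4893 0.2558 0.1911] yaw -11.63 tilt 0.04 F [-0.56 -0.02 -0.28] T [ 0.01 -0.   -0.01] w 0.5
shift shares(current axes) [-0.018  0.011 -0.222]  at target yaw [-0.018  0.011 -0.222] turn shares [-0.004 -0.007  0.046]
bar top 605 0.06213395833047497 ((0.48925259709358215, 0.25520506501197815), (0.03419846296310425, 0.015517587773501873), 78.23792266845703)
button z top cam [[0.0588, 0.0577, 0.0596], [0.0621, 0.062, 0.0609], [0.0586, 0.0611, 0.0581]]
```

View pics/s9.png

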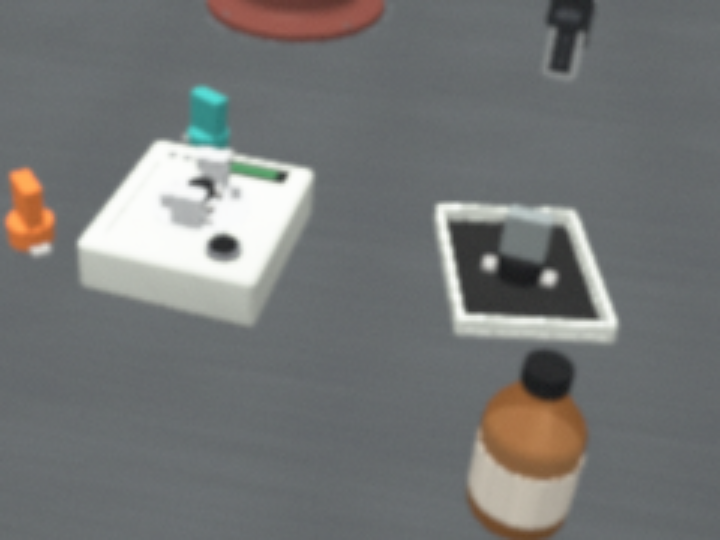

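View pics/w9.png

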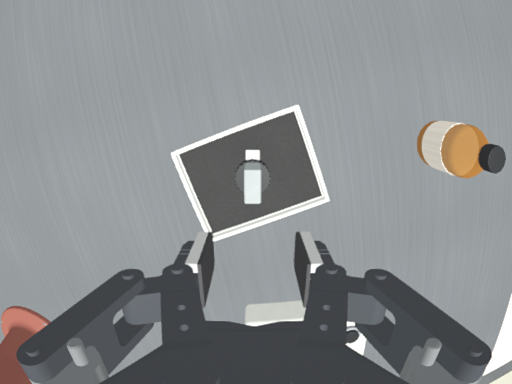

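The cartridge stands upright near the middle of the tray: (522, 245) in the scene picture, (252, 178) in the wrist picture. The fingers are well clear of it. The button is still down at (223, 247) in the scene picture. I'm handing the job in.

```bash
python3 -c "
from plant import *
print(ticket.job_done())"
```

```text
the job is handed in; nothing more can be done
None
```

The job is done and handed in at about 22 s of the 61 s allowed; the hand-in reported no verdict.

- **Button:** I pressed it to its hard stop. The fingertips ended at z = 0.0594 m and the force peaked at about 7 N. After I backed off, the wrist camera read its top at 0.0597 m, so it is about 12.3 mm down against the 11.5 mm needed.
- **Cartridge:** I pushed it down to the solid stop, 9.9 mm below rest, with about 11 N at the wrist. I let it up 2.3 mm and turned it about 86° anticlockwise with almost no torque. It then lifted straight off.
- **Placing:** It touched the tray floor with about 8 N. I let go and raised the gripper clear.

**Last checks:**
- The top of the grip bar is 0.062 m above the work surface, which matches the cartridge standing flat on the tray floor. Its axis is about 1 mm from the tray's centre.
- The wrist force is near zero and the fingers are about 0.13 m above the cartridge.
- The top camera's readings of the button height were noisy (0.058 to 0.062 m). They average about 0.060 m, which agrees with the wrist camera.
- The arm stayed well away from the rack, bottle and beaker. I did not measure their positions again at the end.

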